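# Load a slide carrier into the scanner and close the gate

## Robot

A 6-joint arm with a two-finger parallel gripper is mounted at the origin on the work surface. World frame = base frame: x ahead of the robot, y to its left, z up, the work surface at z = 0. Lengths are in mm, angles in rad, forces in N, time in s.
With the tool pointing down it reaches from about 350 to 775 mm from the base axis. Payload 7.3 kg.
Tool frame: the origin (TCP) lies at the very end of the fingers, on their centre line; the grasp point (between the pads) lies bot.grip_point_offset behind it (bot.grip_point_offset is the distance from the TCP to the grasp point, in mm); z points along the fingers, y is the line along which they close (so a half turn about z gives the same grasp; the last joint's range is limited). The gripper opens to 92 mm and grips with 3 to 60 N. Pads are 19 mm wide; open, the fingers measure 130 mm over their backs; the gripper's body (75 mm by 190 mm) begins 47 mm behind the grasp point.
Start: joints at [1.147, 0.342, 1.524, -0, 1.275, -0.146], TCP at [143.961, 504.896, 226.741] pointing down, gripper open.
Joint ranges: [-2.53, 2.53], [-0.77, 2.02], [0.04, 2.7], [-1, 4.14], [0.28, 2.66], [-3.11, 3.11]. Speed limits (rad/s): [2.57, 2.57, 3.14, 3.14, 3.14, 3.14].

## Interface

Orientations are given as [roll, pitch, yaw] about the fixed x, y, z axes, in that order (R = Rz(yaw) Ry(pitch) Rx(roll)).
In Python, from plant import bot gives the robot as it stands. The module is installed in compiled form; this text tells all that it offers.
- The arm moves only by the tool carry_out, never from a script. Its argument "plan" is a list of rows, each an object of numbers: "tx", "ty", "tz": the shift along the world's x, y, z in mm; "rx", "ry", "rz": the turn, a rotation vector about the world's x, y, z in rad. A call has 1 to 12 rows; each row shifts and turns the commanded pose from where the row before left it; what a row does not reach is not made up. A row lasts 1/10 s, in which the tool goes at most 50 mm and 8.59 degrees, less where a joint would pass 70% of its speed; a pose out of reach is approached as far as the arm can. A call with a gripper value outside its range is refused whole. "gripper" is the closure, from 0 (fully open) to 1 (shut), set as the call begins (left out, the last holds). The fingers move at their own pace and stop on an object; the grip force is fixed at half the most. Time passes only in rows, so rows that do not move let the fingers close. It gives the time, the measured TCP pose, the force, the opening and the grip force at its end, in the units of the state.
- bot.get_obs(): the state, without advancing time (a new reading comes with each control period).
- bot.capture(name): name is "side" or "top"; returns the picture (400x640x3 uint8, red, green, blue); there is no depth.
- bot.camera_model(name): a dict with "camera_matrix" (3x3 intrinsics, pixels), "dist" ([k1, k2, p1, p2, k3] as OpenCV has them; the pictures are not rectified), "R" (3x3) and "t" (3): a world point X has camera coordinates R X + t. Camera axes: x right, y down, z forward; pixel columns grow to the right and rows downward; lengths in mm; the calibration is good to about 2 mm. A picture is of the moment at which its call begins. camera_model takes no time and is no camera call.
- bot.close_job(): hands the job in; it is judged then, once.
The state is a dict: "time": time; "joint_positions": joint angles; "dq": joint speeds; "tau": joint torques, N m; "tool_pos": TCP position; "tcp_rot": TCP orientation; "contact_force": force on the tool from outside, world axes, zero at the start; "moment": the same for the moment, N m; "grip_width": finger opening in mm; "finger_force": force on a finger pad.
Only numpy, scipy, OpenCV 4.12 (cv2) and the standard library are available. Lean on these libraries where they do the work, as an engineer would, in place of code of your own. Each camera call takes 0.05 s, during which the arm holds its last target. There are 200 camera calls.

## Task

Slide the flat slide carrier along the scanner's loading deck and into the slot until it is fully home against the stop inside. Then swing the steel gate fully shut behind it, and leave the other things on the bench undisturbed.

Things in the scene. Friction and masses are not known exactly. Their poses are not given: they have to be found in the camera images.
- dock: Slide scanner, fixed. Origin: at bench level under the middle of the slot mouth; x points into the slot, y across, z up. Flat aluminium loading deck, top 12 mm above the bench, x -220 to 0 mm, y -120 to +105 mm, no rims. Low white slot housing, x 0 to 130 mm, deck's width, top 44 mm above the bench, window in its roof. White cabinet behind: x 130 to 320, y -143 to +128 mm, 173 mm high
- slot_mouth (a point): Middle of the slot mouth at deck level (dock x = 0, y = 0, 12 mm above the bench), axes parallel to the dock's. The slot is 95 mm wide, flared evenly over its first 30 mm to 115 mm at the mouth; its floor is level with the deck, headroom 17 mm; inner stop 105 mm in from the mouth
- carrier: Flat black slab holding four glass slides, 120 (x) by 92 (y) by 14 mm thick, about 0.25 kg, loose, lying on the deck before the slot, askew and off to the dock's -y side (away from the gate). Origin: centre of its underside; x is its long axis and goes into the slot. Fully home: origin at dock x = +45, y = 0 mm; its last 15 mm stick out of the mouth
- gate (a joint): Steel bar 90 mm long, 10 mm thick, 16 to 34 mm above the bench, on an upright hinge. 0 rad = fully shut (hard stop): it points along dock -y, behind the carrier's rear edge, 6 mm clear of it if home. Grows to 2.3 as it swings open, via dock -x (1.57). Starts at 1.7 to 2.1; turns easily (under 1 N at the pin), stays where left
- gate_hinge (a point): Gate's hinge axis at deck level (dock x = -26 mm, y = +85 mm, 12 mm above the bench); x, y, z parallel to the dock's
- gate_pin (a point): Top of the round black pin (14 mm diameter) that stands 30 mm above the gate bar, 78 mm from the hinge, 64 mm above the bench; turns with the gate; its own -y points from the hinge to the bar's free end
- oil_bottle: Small bottle, 32 mm diameter, 65 mm tall, standing on the bench beside the slot housing, loose; origin: centre of its base. Leave alone
- slide_box: Grey flat box 100 x 83 x 32 mm lying on top of the scanner's cabinet, loose; origin: centre of its underside. Leave alone
- marker: White marker pen 135 mm long, 12 mm thick, lying on the bench off the deck's open end, along its x, loose; origin: middle, at bench level. Leave alone

How it is judged:
By the outcome, as a careful person would: the job done as asked, in the order asked, and still so for the second after the job is handed in, with the robot touching nothing.
It also fails if it takes over 64 s, if anything falls off the work surface, if the arm or the gripper's body presses on something with over 40 N, if the wrist force passes 120 N, or if a joint passes its speed limit or range.

## Working session

There is one attempt and no reset: what is moved stays moved. The work goes in short steps, Python scripts to look and compute and a tool call to move; the robot and the scene stay as the last step left them, time stands still between calls to the robot, and variables do not carry over. Pictures are saved under pics/ and viewed, at most 10 in all, crops included, and the job is handed in when it is done.

Besides the shell and the picture viewer there is one more tool, called after ">>>" as name(argument=value, ...) on one line, values as JSON. carry_out: Moves the arm, as the interface text tells. Its arguments: {"type":"object","properties":{"plan":{"type":"array"},"gripper":{"type":"number"}},"required":["plan"]}

```bash
mkdir -p pics; python3 - <<'E'
from plant import bot
import cv2
for n in("top","side"):
    cv2.imwrite(f"pics/{n}0.png",cv2.resize(bot.capture(n)[:,:,::-1],(800,500),interpolation=cv2.INTER_CUBIC))
    c=bot.camera_model(n);print(n,c["camera_matrix"],c["dist"],c["R"],c["t"])
o=bot.get_obs();print(o, bot.grip_point_offset)
E
```

```text
top [[391.00127629   0.         321.79643453]
 [  0.         391.00127629 202.73985289]
 [  0.           0.           1.        ]] [-0.04872982  0.          0.          0.          0.        ] [[ 0.02097054 -0.999441    0.02603703]
 [-0.99650001 -0.02300248 -0.08036553]
 [ 0.08091952 -0.0242606  -0.99642534]] [  5.09007604 639.22264565 981.77683446]
side [[437.35706669   0.         325.24978618]
 [  0.         437.35706669 200.77630677]
 [  0.           0.           1.        ]] [-0.10953856  0.          0.          0.          0.        ] [[-0.92187859 -0.38704927 -0.01824085]
 [-0.17379524  0.45510503 -0.87331244]
 [ 0.34631645 -0.80191787 -0.48681891]] [585.16954599 229.74771222 735.09865822]
{'time': 0.1, 'joint_positions': array([ 1.14699106e+00,  3.42602314e-01,  1.52484202e+00, -2.23235559e-05,
        1.27541441e+00, -1.46006070e-01]), 'dq': array([-1.08559726e-04, -2.48034328e-03, -4.15981326e-03,  1.97850829e-04,
       -6.20190084e-04, -8.06725575e-05]), 'tau': array([ 1.93827822e-03, -4.32003057e+01, -2.44695801e+01,  7.20284041e-02,
        5.27072826e-02, -3.15952730e-05]), 'tool_pos': array([143.82624162, 504.56974   , 226.16853456]), 'tcp_rot': array([-3.14033692e+00, -1.63080210e-04,  2.86379987e+00]), 'contact_force': array([-0.3849829 , -0.12141602,  0.46074332]), 'moment': array([ 0.03135619, -0.01306873, -0.01198815]), 'finger_force': 0.0, 'grip_width': 91.86404020491895} 18.8
```

View pics/top0.png

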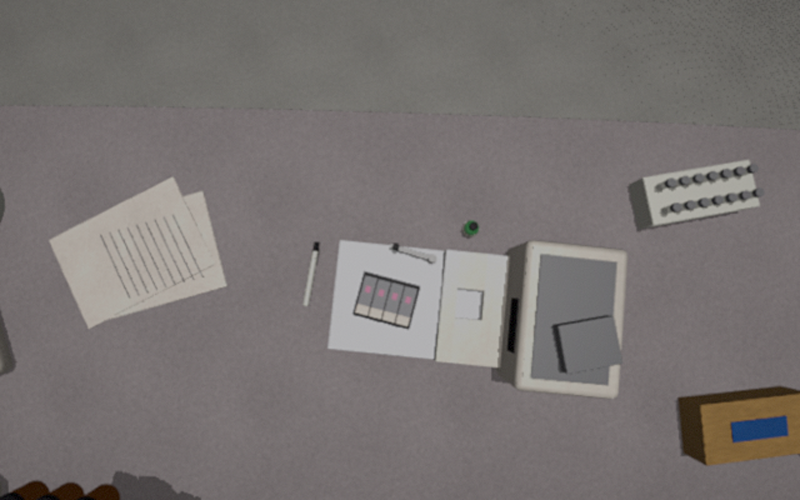

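View pics/side0.png

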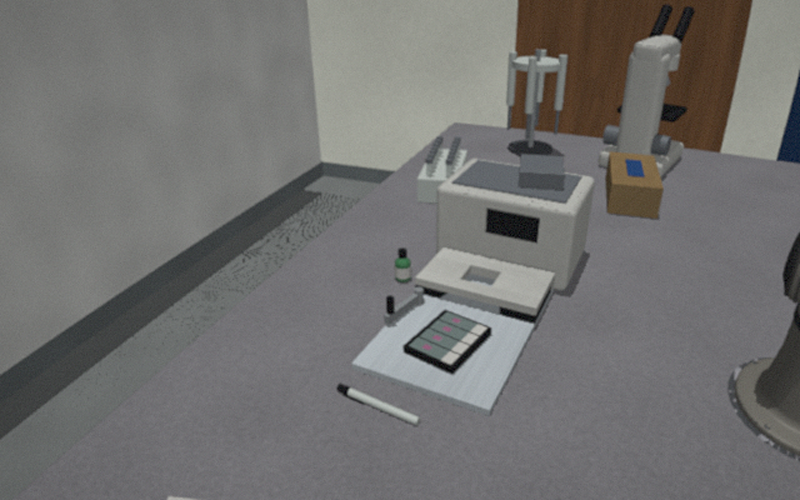

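The top view (800x500 scale) shows deck corners near (340,240), (329,349), (435,358) and (444,250). The carrier is around (386,300), the gate pin at (395,247), the hinge at (432,260), the bottle at (471,229) and the marker at (312,273). The side view agrees. I'll enlarge both to read corners.

```bash
cat > h.py <<'E'
from plant import bot
import cv2,numpy as np
def crop(n,x0,y0,w,h,s,f):
    im=bot.capture(n)[y0:y0+h,x0:x0+w,::-1]
    cv2.imwrite(f,cv2.resize(im,(w*s,h*s),interpolation=cv2.INTER_CUBIC))
def w(n,uv,z):
    c=bot.camera_model(n);uv=np.array(uv,float).reshape(-1,1,2)
    p=cv2.undistortPoints(uv,np.array(c["camera_matrix"]),np.array(c["dist"])).reshape(-1,2)
    R=np.array(c["R"]);t=np.array(c["t"]);C=-R.T@t
    d=np.c_[p,np.ones(len(p))]@R
    return C+d*((np.broadcast_to(z,len(p))-C[2])/d[:,2])[:,None]
def px(n,X):
    c=bot.camera_model(n)
    return cv2.projectPoints(np.array(X,float).reshape(-1,1,3),cv2.Rodrigues(np.array(c["R"]))[0],np.array(c["t"]),np.array(c["camera_matrix"]),np.array(c["dist"]))[0].reshape(-1,2)
def cr(uv,x0,y0,s): return (np.array(uv,float)+.5)/s-.5+np.array([x0,y0])
E
python3 - <<'E'
from h import *
crop("top",255,185,160,120,5,"pics/t1.png")
crop("side",270,200,180,140,4,"pics/s1.png")
E
```

```text
(no output)
```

View pics/t1.png

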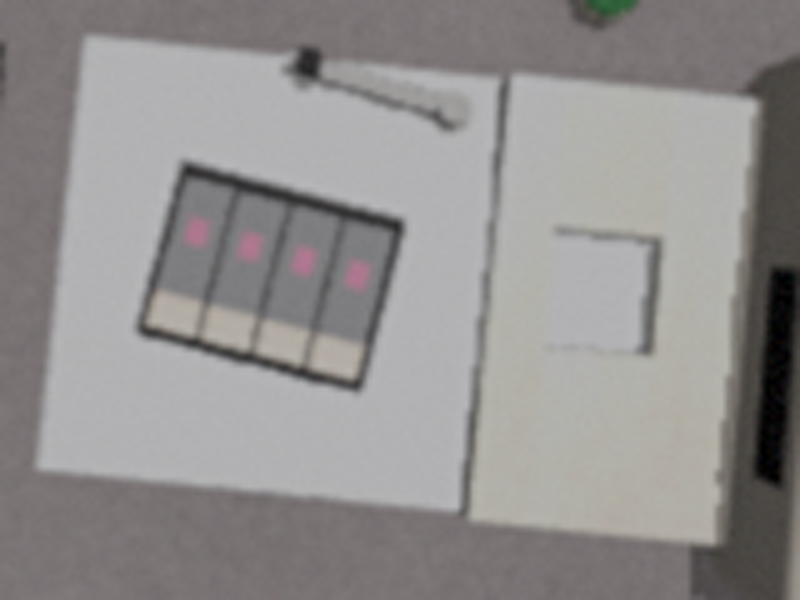

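View pics/s1.png

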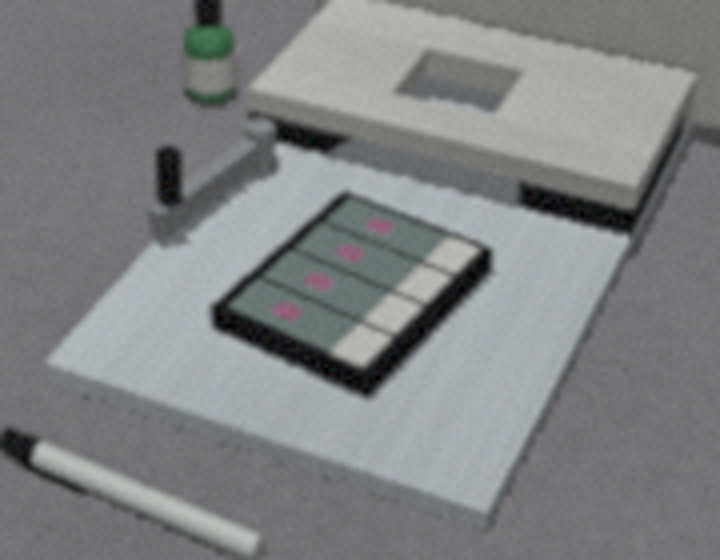

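Top crop (5x) readings:
- Deck corners: (83,35), (38,470), (463,515)
- Housing roof: (510,75), (758,98), (720,545), (470,520)
- Carrier top: (185,163), (403,222), (360,390), (140,333)
- Pin top: about (308,58); hinge: (456,108)

Side crop (4x) readings:
- Deck corners: (48,360), (488,515), (632,235)
- Carrier: (348,193), (492,252), (370,378), (213,308)
- Pin top: (168,150)

Next I fit both poses.

```bash
cat > fit.py <<'E'
from h import *
from scipy.optimize import least_squares
def place(p,P):
    c,s=np.cos(p[2]),np.sin(p[2]);P=np.array(P,float)
    return np.c_[p[0]+c*P[:,0]-s*P[:,1],p[1]+s*P[:,0]+c*P[:,1],P[:,2]]
def fit(obs,p0):
    r=least_squares(lambda p:np.concatenate([(px(n,place(p,P))-uv).ravel() for n,P,uv in obs]),p0,x_scale=[10,10,.05],loss="soft_l1")
    return r.x,np.round(r.fun,1)
CT=[[-60,46,26],[60,46,26],[60,-46,26],[-60,-46,26]]
E
python3 - <<'E'
from fit import *
T=lambda l:cr(l,255,185,5); S=lambda l:cr(l,270,200,4)
dk=[("top",[[-220,105,12],[-220,-120,12],[0,-120,12],[0,105,44],[130,105,44],[130,-120,44],[0,-120,44]],T([(83,35),(38,470),(463,515),(510,75),(758,98),(720,545),(470,520)])),
("side",[[-220,105,12],[-220,-120,12]],S([(48,360),(488,515)]))]
D,r=fit(dk,[250,-100,-1.57]);print("dock",D,r)
ct=T([(185,163),(403,222),(360,390),(140,333)]);cs=S([(213,308),(348,193),(492,252),(370,378)])
C,r=fit([("top",CT,ct),("side",CT,cs)],[300,0,-1.8]);print("carrier",C,r)
for o in([("top",CT,ct)],[("side",CT,cs)]): print(fit(o,C)[0])
R=lambda a:np.array([[np.cos(a),-np.sin(a)],[np.sin(a),np.cos(a)]])
print("carrier in dock",R(-D[2])@(C[:2]-D[:2]),C[2]-D[2])
for n,p in(("top",T([(308,58)])),("side",S([(168,150)]))):
    q=w(n,p,64)[0];print("pin",q,"dock",R(-D[2])@(q[:2]-D[:2]))
E
```

```text
dock [542.90604603 -60.04239968  -1.64690341] [ 0.1  0.7 -0.2  0.4 -0.1 -0.4 -0.2 -0.   0.8  0.4  1.1  0.  -0.4  0.3
 -1.   0.8 -0.3 -0.6]
carrier [541.1940066   50.42296398  -1.80956056] [-0.8 -0.1  0.8  0.2  0.3  1.6 -1.3  0.8 -0.9 -0.5 -1.1 -0.8  0.8 -0.7
 -0.3  0.1]
[542.74117552  49.80060066  -1.80898865]
[539.86382954  51.32006744  -1.81443603]
carrier in dock [-110.01542187  -10.10616635] -0.16265715231362798
pin [651.79402815  34.32692038  64.        ] dock [-102.37529361  101.39753685]
pin [650.75152148  31.7037156   64.        ] dock [-99.68041677 100.55749975]
```

>>> carry_out(plan=[{"tx":13,"ty":-18,"rz":0.018},{"tx":26,"ty":-37,"rz":0.018},{"tx":26,"ty":-38,"rz":0.018},{"tx":26,"ty":-38,"rz":0.018},{"tx":28,"ty":-40,"rz":0.018},{"tx":28,"ty":-40,"rz":0.018},{"tx":28,"ty":-40,"rz":0.018},{"tx":28,"ty":-40,"rz":0.018},{"tx":28,"ty":-40,"rz":0.018},{"tx":28,"ty":-40,"rz":0.018},{"tx":28,"ty":-40,"rz":0.018},{"tx":26,"ty":-37,"rz":0.004}])

```text
invalid input at $.plan[0]: expected keys tx, ty, tz, rx, ry, rz
```

>>> carry_out(plan=[{"tz":-20},{"tz":-30},{"tz":-30},{"tz":-30},{"tz":-30},{"tz":-20},{},{}])

```text
invalid input at $.plan[0]: expected keys tx, ty, tz, rx, ry, rz
```

All keys are required in every row.

>>> carry_out(plan=[{"tx":13,"ty":-18,"tz":0,"rx":0,"ry":0,"rz":0.018},{"tx":26,"ty":-37,"tz":0,"rx":0,"ry":0,"rz":0.018},{"tx":26,"ty":-38,"tz":0,"rx":0,"ry":0,"rz":0.018},{"tx":26,"ty":-38,"tz":0,"rx":0,"ry":0,"rz":0.018},{"tx":28,"ty":-40,"tz":0,"rx":0,"ry":0,"rz":0.018},{"tx":28,"ty":-40,"tz":0,"rx":0,"ry":0,"rz":0.018},{"tx":28,"ty":-40,"tz":0,"rx":0,"ry":0,"rz":0.018},{"tx":28,"ty":-40,"tz":0,"rx":0,"ry":0,"rz":0.018},{"tx":28,"ty":-40,"tz":0,"rx":0,"ry":0,"rz":0.018},{"tx":28,"ty":-40,"tz":0,"rx":0,"ry":0,"rz":0.018},{"tx":28,"ty":-40,"tz":0,"rx":0,"ry":0,"rz":0.018},{"tx":26,"ty":-37,"tz":0,"rx":0,"ry":0,"rz":0.004}])

```text
time: 1.4
tool_pos: [457.9, 54.8, 226.8]
tcp_rot: [3.141, 0.0, 3.066]
contact_force: [0.4, 0.8, 0.4]
grip_width: 91.8
finger_force: 0.0
```

>>> carry_out(plan=[{"tx":0,"ty":0,"tz":-20,"rx":0,"ry":0,"rz":0},{"tx":0,"ty":0,"tz":-30,"rx":0,"ry":0,"rz":0},{"tx":0,"ty":0,"tz":-30,"rx":0,"ry":0,"rz":0},{"tx":0,"ty":0,"tz":-30,"rx":0,"ry":0,"rz":0},{"tx":0,"ty":0,"tz":-30,"rx":0,"ry":0,"rz":0},{"tx":0,"ty":0,"tz":-20,"rx":0,"ry":0,"rz":0},{"tx":0,"ty":0,"tz":0,"rx":0,"ry":0,"rz":0},{"tx":0,"ty":0,"tz":0,"rx":0,"ry":0,"rz":0}])

```text
time: 2.2
tool_pos: [457.1, 56.9, 67.0]
tcp_rot: [3.142, -0.0, 3.066]
contact_force: [0.3, -1.2, -0.2]
grip_width: 91.6
finger_force: 0.0
```

>>> carry_out(plan=[{"tx":0,"ty":0,"tz":-20,"rx":0,"ry":0,"rz":0},{"tx":0,"ty":0,"tz":-20,"rx":0,"ry":0,"rz":0},{"tx":0,"ty":0,"tz":-8,"rx":0,"ry":0,"rz":0},{"tx":0,"ty":0,"tz":-3,"rx":0,"ry":0,"rz":0},{"tx":0,"ty":0,"tz":0,"rx":0,"ry":0,"rz":0},{"tx":5,"ty":-0.4,"tz":0,"rx":0,"ry":0,"rz":0},{"tx":5,"ty":-0.4,"tz":0,"rx":0,"ry":0,"rz":0},{"tx":5,"ty":-0.4,"tz":0,"rx":0,"ry":0,"rz":0},{"tx":4,"ty":-0.3,"tz":0,"rx":0,"ry":0,"rz":0},{"tx":3,"ty":-0.2,"tz":0,"rx":0,"ry":0,"rz":0},{"tx":3,"ty":-0.2,"tz":0,"rx":0,"ry":0,"rz":0}])

```text
time: 3.3
tool_pos: [481.5, 54.9, 15.6]
tcp_rot: [-3.142, -0.001, 3.066]
contact_force: [-2.4, -1.0, 1.2]
grip_width: 91.6
finger_force: 1.1
```

>>> carry_out(plan=[{"tx":3,"ty":-0.2,"tz":0,"rx":0,"ry":0,"rz":0},{"tx":3,"ty":-0.2,"tz":0,"rx":0,"ry":0,"rz":0},{"tx":3,"ty":-0.3,"tz":0,"rx":0,"ry":0,"rz":0},{"tx":2,"ty":-0.2,"tz":0,"rx":0,"ry":0,"rz":0},{"tx":2,"ty":-0.2,"tz":0,"rx":0,"ry":0,"rz":0},{"tx":0,"ty":0,"tz":0,"rx":0,"ry":0,"rz":0},{"tx":0,"ty":0,"tz":0,"rx":0,"ry":0,"rz":0}])

```text
time: 4.0
tool_pos: [495.4, 54.0, 15.8]
tcp_rot: [3.141, 0.001, 3.066]
contact_force: [0.1, 0.1, 1.1]
grip_width: 91.7
finger_force: 0.0
```

```bash
python3 -c "
from h import *
crop('top',255,185,160,120,5,'pics/t2.png')"
```

```text
(no output)
```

View pics/t2.png

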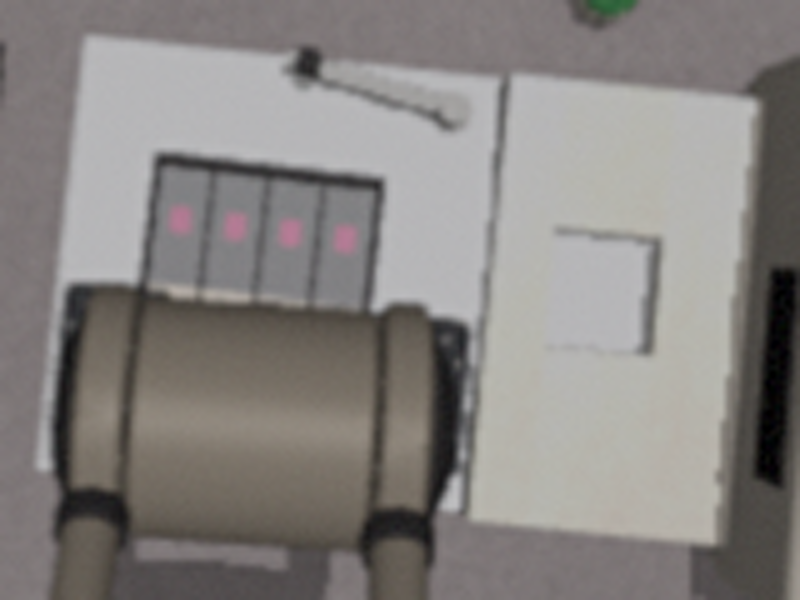

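The carrier is now parallel to the deck. Its far top edge runs from (157,155) to (383,181), and the near edge is hidden by the gripper. I'll convert this to the dock frame.

```bash
python3 - <<'E'
from fit import *
D=np.array([542.9,-60.04,-1.6469])
q=w("top",cr([(157,155),(383,181),(83,35),(503,75)],255,185,5),[26,26,12,12])
c,s=np.cos(D[2]),np.sin(D[2])
print(((q[:,:2]-D[:2])@np.array([[c,-s],[s,c]])).round(1), bot.get_obs()["joint_positions"])
E
```

```text
[[-174.4   47.7]
 [ -57.7   45.8]
 [-220.4  106.8]
 [   0.3  107.8]] [-4.55422248e-02  5.72709633e-01  1.84121324e+00  2.36776452e-04
  7.26778603e-01 -1.54081749e+00]
```

>>> carry_out(plan=[{"tx":-3,"ty":0,"tz":0,"rx":0,"ry":0,"rz":0},{"tx":-3,"ty":0,"tz":0,"rx":0,"ry":0,"rz":0},{"tx":0,"ty":0,"tz":15,"rx":0,"ry":0,"rz":0},{"tx":0,"ty":0,"tz":25,"rx":0,"ry":0,"rz":0},{"tx":0,"ty":0,"tz":30,"rx":0,"ry":0,"rz":0},{"tx":0,"ty":0,"tz":20,"rx":0,"ry":0,"rz":0},{"tx":0,"ty":0,"tz":0,"rx":0,"ry":0,"rz":0}])

```text
time: 4.75
tool_pos: [490.5, 53.9, 108.4]
tcp_rot: [3.141, 0.006, 3.066]
contact_force: [0.4, 0.0, 0.4]
grip_width: 91.7
finger_force: 0.0
```

>>> carry_out(plan=[{"tx":6,"ty":8,"tz":0,"rx":0,"ry":0,"rz":-0.143},{"tx":6,"ty":8,"tz":0,"rx":0,"ry":0,"rz":-0.143},{"tx":6,"ty":8,"tz":0,"rx":0,"ry":0,"rz":-0.143},{"tx":6,"ty":8,"tz":0,"rx":0,"ry":0,"rz":-0.143},{"tx":6,"ty":8,"tz":0,"rx":0,"ry":0,"rz":-0.143},{"tx":6,"ty":8,"tz":0,"rx":0,"ry":0,"rz":-0.143},{"tx":6,"ty":8,"tz":0,"rx":0,"ry":0,"rz":-0.143},{"tx":6,"ty":8,"tz":0,"rx":0,"ry":0,"rz":-0.143},{"tx":7,"ty":8,"tz":0,"rx":0,"ry":0,"rz":-0.143},{"tx":7,"ty":9,"tz":0,"rx":0,"ry":0,"rz":-0.143},{"tx":7,"ty":9,"tz":0,"rx":0,"ry":0,"rz":-0.141},{"tx":0,"ty":0,"tz":0,"rx":0,"ry":0,"rz":0}], gripper=0.35)

```text
time: 5.95
tool_pos: [557.9, 144.6, 104.6]
tcp_rot: [-3.141, 0.0, 1.494]
contact_force: [0.2, -0.1, -0.2]
grip_width: 59.4
finger_force: 0.0
```

>>> carry_out(plan=[{"tx":0,"ty":0,"tz":-20,"rx":0,"ry":0,"rz":0},{"tx":0,"ty":0,"tz":-20,"rx":0,"ry":0,"rz":0},{"tx":0,"ty":0,"tz":-5,"rx":0,"ry":0,"rz":0},{"tx":0,"ty":0,"tz":0,"rx":0,"ry":0,"rz":0}])

```text
time: 6.35
tool_pos: [556.9, 143.5, 59.7]
tcp_rot: [-3.139, 0.001, 1.497]
contact_force: [-0.5, 1.2, -0.0]
grip_width: 59.8
finger_force: 0.0
```

>>> carry_out(plan=[{"tx":0,"ty":0,"tz":-20,"rx":0,"ry":0,"rz":0},{"tx":0,"ty":0,"tz":-16,"rx":0,"ry":0,"rz":0},{"tx":0,"ty":0,"tz":-5,"rx":0,"ry":0,"rz":0},{"tx":0,"ty":0,"tz":-2,"rx":0,"ry":0,"rz":0},{"tx":0,"ty":0,"tz":0,"rx":0,"ry":0,"rz":0},{"tx":-0.4,"ty":-5,"tz":0,"rx":0,"ry":0,"rz":0},{"tx":-0.4,"ty":-5,"tz":0,"rx":0,"ry":0,"rz":0},{"tx":-0.4,"ty":-5,"tz":0,"rx":0,"ry":0,"rz":0},{"tx":-0.4,"ty":-5,"tz":0,"rx":0,"ry":0,"rz":0},{"tx":-0.4,"ty":-5,"tz":0,"rx":0,"ry":0,"rz":0},{"tx":-0.4,"ty":-5,"tz":0,"rx":0,"ry":0,"rz":0}])

```text
time: 7.45
tool_pos: [555.9, 113.8, 18.1]
tcp_rot: [3.14, -0.001, 1.495]
contact_force: [-0.2, 3.9, 3.6]
grip_width: 59.3
finger_force: 1.9
```

>>> carry_out(plan=[{"tx":-0.5,"ty":-6,"tz":0,"rx":0,"ry":0,"rz":0},{"tx":-0.5,"ty":-6,"tz":0,"rx":0,"ry":0,"rz":0},{"tx":-0.5,"ty":-6,"tz":0,"rx":0,"ry":0,"rz":0},{"tx":-0.4,"ty":-6,"tz":0,"rx":0,"ry":0,"rz":0},{"tx":-0.4,"ty":-6,"tz":0,"rx":0,"ry":0,"rz":0},{"tx":-0.5,"ty":-6,"tz":0,"rx":0,"ry":0,"rz":0},{"tx":-0.5,"ty":-6,"tz":0,"rx":0,"ry":0,"rz":0},{"tx":-0.4,"ty":-6,"tz":0,"rx":0,"ry":0,"rz":0},{"tx":-0.5,"ty":-6,"tz":0,"rx":0,"ry":0,"rz":0},{"tx":0,"ty":0,"tz":0,"rx":0,"ry":0,"rz":0}])

```text
time: 8.45
tool_pos: [551.1, 58.7, 17.5]
tcp_rot: [-3.141, 0.001, 1.494]
contact_force: [-0.8, -0.9, 0.2]
grip_width: 59.6
finger_force: 0.0
```

```bash
python3 -c "
from h import *
a=bot.capture('top')[185:305,255:415,::-1];b=bot.capture('side')[200:320,280:440,::-1]
cv2.imwrite('pics/m3.png',cv2.resize(np.vstack([a,b]),None,fx=2.5,fy=2.5,interpolation=2))
cv2.imwrite('pics/s3.png',cv2.resize(b,None,fx=5,fy=5,interpolation=2))"
```

```text
(no output)
```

View pics/m3.png

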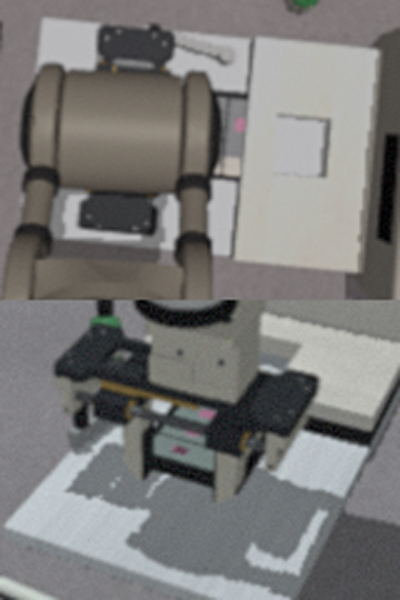

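The carrier's front is at the mouth. In the 2.5x top crop its edges beside the mouth are at about (235,94) and (230,178).

```bash
python3 - <<'E'
from fit import *
D=np.array([542.9,-60.04,-1.6469])
q=w("top",cr([(235,94),(230,178)],255,185,2.5),[26,26])
c,s=np.cos(D[2]),np.sin(D[2]);M=np.array([[c,-s],[s,c]])
print(((q[:,:2]-D[:2])@M).round(1), (np.array(bot.get_obs()["tool_pos"][:2])-D[:2])@M)
E
```

```text
[[-12.5  46.4]
 [ -9.7 -39.6]] [-119.48776824   -1.12242735]
```

>>> carry_out(plan=[{"tx":-0.4,"ty":-5,"tz":0,"rx":0,"ry":0,"rz":0},{"tx":-0.4,"ty":-5,"tz":0,"rx":0,"ry":0,"rz":0},{"tx":-0.4,"ty":-5,"tz":0,"rx":0,"ry":0,"rz":0},{"tx":-0.3,"ty":-5,"tz":0,"rx":0,"ry":0,"rz":0},{"tx":-0.4,"ty":-5,"tz":0,"rx":0,"ry":0,"rz":0},{"tx":-0.4,"ty":-5,"tz":0,"rx":0,"ry":0,"rz":0},{"tx":-0.4,"ty":-5,"tz":0,"rx":0,"ry":0,"rz":0}])

```text
time: 9.25
tool_pos: [548.4, 24.4, 17.6]
tcp_rot: [-3.141, 0.0, 1.495]
contact_force: [-0.8, 2.3, -0.5]
grip_width: 59.7
finger_force: 1.1
```

>>> carry_out(plan=[{"tx":-0.4,"ty":-5,"tz":0,"rx":0,"ry":0,"rz":0},{"tx":-0.4,"ty":-5,"tz":0,"rx":0,"ry":0,"rz":0},{"tx":-0.4,"ty":-5,"tz":0,"rx":0,"ry":0,"rz":0},{"tx":-0.3,"ty":-5,"tz":0,"rx":0,"ry":0,"rz":0},{"tx":-0.4,"ty":-5,"tz":0,"rx":0,"ry":0,"rz":0},{"tx":-0.4,"ty":-5,"tz":0,"rx":0,"ry":0,"rz":0}])

```text
time: 9.85
tool_pos: [545.5, -5.0, 17.6]
tcp_rot: [-3.14, -0.001, 1.494]
contact_force: [-4.5, 6.4, 1.9]
grip_width: 59.9
finger_force: 3.3
```

>>> carry_out(plan=[{"tx":-0.3,"ty":-4,"tz":0,"rx":0,"ry":0,"rz":0},{"tx":-0.3,"ty":-4,"tz":0,"rx":0,"ry":0,"rz":0},{"tx":-0.3,"ty":-4,"tz":0,"rx":0,"ry":0,"rz":0},{"tx":-0.3,"ty":-4,"tz":0,"rx":0,"ry":0,"rz":0},{"tx":-0.3,"ty":-4,"tz":0,"rx":0,"ry":0,"rz":0},{"tx":-0.2,"ty":-3,"tz":0,"rx":0,"ry":0,"rz":0}])

```text
time: 10.45
tool_pos: [543.3, -27.6, 17.5]
tcp_rot: [-3.139, -0.001, 1.494]
contact_force: [-5.9, 6.2, 2.9]
grip_width: 59.6
finger_force: 3.3
```

>>> carry_out(plan=[{"tx":-0.15,"ty":-2,"tz":0,"rx":0,"ry":0,"rz":0},{"tx":-0.15,"ty":-2,"tz":0,"rx":0,"ry":0,"rz":0},{"tx":0,"ty":0,"tz":0,"rx":0,"ry":0,"rz":0}])

```text
time: 10.75
tool_pos: [543.6, -32.0, 17.6]
tcp_rot: [-3.14, -0.001, 1.495]
contact_force: [-3.4, 3.6, 0.1]
grip_width: 59.6
finger_force: 1.8
```

>>> carry_out(plan=[{"tx":-0.1,"ty":-1,"tz":0,"rx":0,"ry":0,"rz":0},{"tx":-0.1,"ty":-1,"tz":0,"rx":0,"ry":0,"rz":0},{"tx":0,"ty":0,"tz":0,"rx":0,"ry":0,"rz":0}])

```text
time: 11.05
tool_pos: [543.9, -33.7, 17.7]
tcp_rot: [-3.141, -0.001, 1.494]
contact_force: [-2.3, 6.1, -0.7]
grip_width: 59.7
finger_force: 3.2
```

>>> carry_out(plan=[{"tx":-0.1,"ty":-1,"tz":0,"rx":0,"ry":0,"rz":0},{"tx":0,"ty":-1,"tz":0,"rx":0,"ry":0,"rz":0},{"tx":0,"ty":0,"tz":0,"rx":0,"ry":0,"rz":0}])

```text
time: 11.35
tool_pos: [543.9, -33.8, 17.7]
tcp_rot: [-3.141, -0.003, 1.494]
contact_force: [-1.3, 15.0, 1.6]
grip_width: 60.0
finger_force: 7.7
```

>>> carry_out(plan=[{"tx":0,"ty":-1,"tz":0,"rx":0,"ry":0,"rz":0},{"tx":0,"ty":-1,"tz":0,"rx":0,"ry":0,"rz":0},{"tx":0,"ty":0,"tz":0,"rx":0,"ry":0,"rz":0}])

```text
time: 11.65
tool_pos: [543.9, -33.9, 17.7]
tcp_rot: [-3.141, -0.006, 1.494]
contact_force: [-0.7, 24.3, 1.2]
grip_width: 59.6
finger_force: 12.1
```

A hard stop at 24 N, within about 2 mm of the predicted home position. Next I back off, lift, set the opening for the pin and look.

>>> carry_out(plan=[{"tx":0,"ty":4,"tz":0,"rx":0,"ry":0,"rz":0},{"tx":0.5,"ty":6,"tz":0,"rx":0,"ry":0,"rz":0},{"tx":1,"ty":12,"tz":0,"rx":0,"ry":0,"rz":0},{"tx":1,"ty":15,"tz":10,"rx":0,"ry":0,"rz":0},{"tx":0,"ty":15,"tz":25,"rx":0,"ry":0,"rz":0},{"tx":0,"ty":15,"tz":30,"rx":0,"ry":0,"rz":0},{"tx":0,"ty":20,"tz":25,"rx":0,"ry":0,"rz":0},{"tx":0,"ty":25,"tz":12,"rx":0,"ry":0,"rz":-0.1},{"tx":0,"ty":25,"tz":0,"rx":0,"ry":0,"rz":-0.11},{"tx":0,"ty":20,"tz":0,"rx":0,"ry":0,"rz":0},{"tx":0,"ty":0,"tz":0,"rx":0,"ry":0,"rz":0},{"tx":0,"ty":0,"tz":0,"rx":0,"ry":0,"rz":0}], gripper=0.56)

```text
time: 12.85
tool_pos: [546.6, 119.4, 120.3]
tcp_rot: [3.141, 0.0, 1.287]
contact_force: [-0.5, -0.1, -0.1]
grip_width: 40.5
finger_force: 0.0
```

```bash
python3 -c "
from h import *
crop('top',255,185,160,120,5,'pics/t4.png')"
```

```text
(no output)
```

View pics/t4.png

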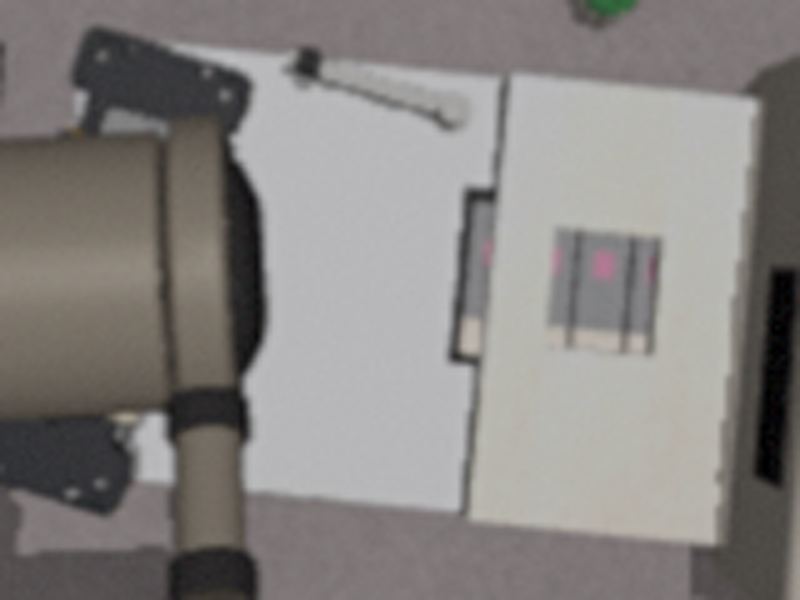

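The carrier is in the slot, with rear corners at (466,190) and (450,360). The gate hasn't moved; its pin is at (308,58). I'll check the carrier depth and compute the gate arc.

```bash
python3 - <<'E'
from fit import *
D=np.array([542.9,-60.04,-1.6469])
c,s=np.cos(D[2]),np.sin(D[2]);M=np.array([[c,-s],[s,c]])
q=w("top",cr([(466,190),(450,360),(505,75),(463,515)],255,185,5),[26,26,12,12])
print(((q[:,:2]-D[:2])@M).round(1))
th=np.linspace(1.78,0,13)
# pin and pusher (6 mm ahead of the pin along closing direction)
for a in th:
    p=np.array([-26,85])+78*np.array([-np.sin(a),-np.cos(a)]);t=np.array([np.cos(a),-np.sin(a)])
    print(round(a,3),(M@p+D[:2]).round(1),(M@(p+6*t)+D[:2]).round(1))
E
```

```text
[[ -14.8   45.4]
 [ -14.9  -41.9]
 [   1.3  107.9]
 [   0.4 -121. ]]
1.78 [651.6  34.3] [645.8  36. ]
1.632 [640.3  36.7] [634.3  37.5]
1.483 [628.7  37.4] [622.7  37.3]
1.335 [617.2  36.4] [611.3  35.5]
1.187 [606.   33.8] [600.3  31.9]
1.038 [595.3  29.4] [589.9  26.8]
0.89 [585.3  23.6] [580.4  20.2]
0.742 [576.3  16.3] [571.9  12.2]
0.593 [568.5   7.8] [564.7   3.1]
0.445 [562.   -1.7] [559.  -7.]
0.297 [557.  -12.2] [554.8 -17.8]
0.148 [553.6 -23.2] [552.3 -29.1]
0.0 [551.9 -34.6] [551.4 -40.6]
```

Rear edge is at dock x = -14.9, so the carrier is fully home. Next, over the pin.

>>> carry_out(plan=[{"tx":15,"ty":-12,"tz":0,"rx":0,"ry":0,"rz":0},{"tx":25,"ty":-20,"tz":0,"rx":0,"ry":0,"rz":0},{"tx":25,"ty":-20,"tz":0,"rx":0,"ry":0,"rz":0},{"tx":25,"ty":-21,"tz":0,"rx":0,"ry":0,"rz":0},{"tx":15,"ty":-12,"tz":0,"rx":0,"ry":0,"rz":0},{"tx":0,"ty":0,"tz":0,"rx":0,"ry":0,"rz":0},{"tx":0,"ty":0,"tz":-20,"rx":0,"ry":0,"rz":0},{"tx":0,"ty":0,"tz":-20,"rx":0,"ry":0,"rz":0},{"tx":0,"ty":0,"tz":0,"rx":0,"ry":0,"rz":0}])

```text
time: 13.8
tool_pos: [648.8, 33.9, 76.9]
tcp_rot: [-3.135, 0.001, 1.284]
contact_force: [-0.8, -0.6, 0.4]
grip_width: 40.4
finger_force: 0.0
```

```bash
python3 -c "
from h import *
crop('side',260,180,160,120,5,'pics/s5.png')"
```

```text
(no output)
```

View pics/s5.png

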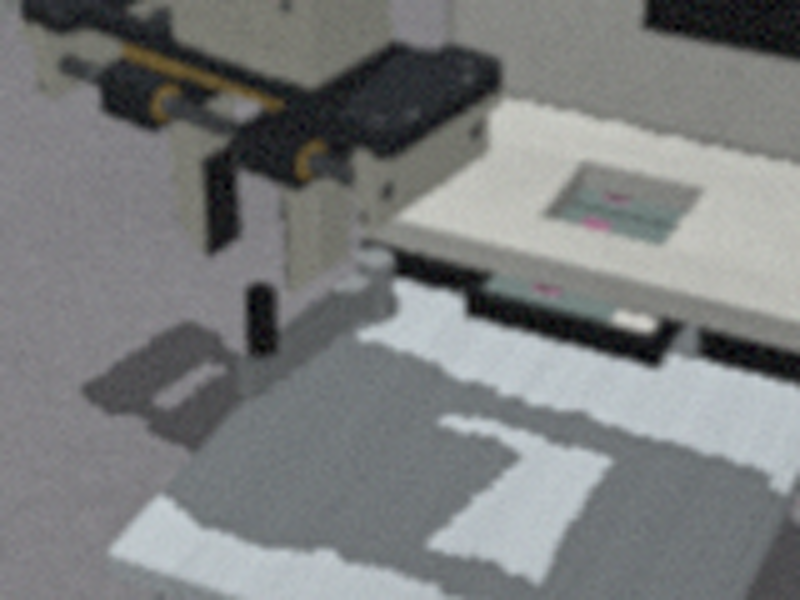

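The pin top at (261,290) lies between the two fingertips at (220,250) and (303,285). I descend around it and narrow the opening.

>>> carry_out(plan=[{"tx":0,"ty":0,"tz":-12,"rx":0,"ry":0,"rz":0},{"tx":0,"ty":0,"tz":-12,"rx":0,"ry":0,"rz":0},{"tx":0,"ty":0,"tz":-7,"rx":0,"ry":0,"rz":0},{"tx":0,"ty":0,"tz":0,"rx":0,"ry":0,"rz":0}])

```text
time: 14.25
tool_pos: [650.7, 34.0, 47.3]
tcp_rot: [-3.139, 0.001, 1.285]
contact_force: [0.2, -0.3, 0.3]
grip_width: 40.7
finger_force: 0.0
```

>>> carry_out(plan=[{"tx":0,"ty":0,"tz":0,"rx":0,"ry":0,"rz":0},{"tx":0,"ty":0,"tz":0,"rx":0,"ry":0,"rz":0},{"tx":0,"ty":0,"tz":0,"rx":0,"ry":0,"rz":0}], gripper=0.72)

```text
time: 14.55
tool_pos: [651.9, 33.9, 49.3]
tcp_rot: [3.141, -0.0, 1.285]
contact_force: [0.2, -0.3, 0.0]
grip_width: 26.5
finger_force: 0.0
```

>>> carry_out(plan=[{"tx":-5.7,"ty":2,"tz":0,"rx":0,"ry":0,"rz":0},{"tx":-5.7,"ty":0.9,"tz":0,"rx":0,"ry":0,"rz":0.074},{"tx":-5.8,"ty":0.6,"tz":0,"rx":0,"ry":0,"rz":0.074},{"tx":-11.6,"ty":-0.2,"tz":0,"rx":0,"ry":0,"rz":0.148},{"tx":-11.4,"ty":-1.8,"tz":0,"rx":0,"ry":0,"rz":0.148},{"tx":-11,"ty":-3.6,"tz":0,"rx":0,"ry":0,"rz":0.148},{"tx":0,"ty":0,"tz":0,"rx":0,"ry":0,"rz":0}])

```text
time: 15.25
tool_pos: [599.0, 31.8, 49.0]
tcp_rot: [-3.141, -0.0, 1.878]
contact_force: [-0.0, 1.1, -0.1]
grip_width: 25.9
finger_force: 0.0
```

>>> carry_out(plan=[{"tx":-5.3,"ty":-2.4,"tz":0,"rx":0,"ry":0,"rz":0.074},{"tx":-5.1,"ty":-2.7,"tz":0,"rx":0,"ry":0,"rz":0.074},{"tx":-9.5,"ty":-6.6,"tz":0,"rx":0,"ry":0,"rz":0.148},{"tx":-8.5,"ty":-8,"tz":0,"rx":0,"ry":0,"rz":0.148},{"tx":-7.2,"ty":-9.1,"tz":0,"rx":0,"ry":0,"rz":0.148},{"tx":-3,"ty":-5,"tz":0,"rx":0,"ry":0,"rz":0.074},{"tx":-2.7,"ty":-5.1,"tz":0,"rx":0,"ry":0,"rz":0.074},{"tx":-2.2,"ty":-5.4,"tz":0,"rx":0,"ry":0,"rz":0.074},{"tx":-2,"ty":-5.4,"tz":0,"rx":0,"ry":0,"rz":0.074},{"tx":0,"ty":0,"tz":0,"rx":0,"ry":0,"rz":0}])

```text
time: 16.25
tool_pos: [555.2, -18.3, 49.0]
tcp_rot: [3.141, 0.001, 2.761]
contact_force: [0.1, -0.6, -0.2]
grip_width: 25.7
finger_force: 0.0
```

>>> carry_out(plan=[{"tx":-1.4,"ty":-5.6,"tz":0,"rx":0,"ry":0,"rz":0.076},{"tx":-1.1,"ty":-5.7,"tz":0,"rx":0,"ry":0,"rz":0.076},{"tx":-0.5,"ty":-4,"tz":0,"rx":0,"ry":0,"rz":0.076},{"tx":-0.3,"ty":-3,"tz":0,"rx":0,"ry":0,"rz":0.076},{"tx":0,"ty":0,"tz":0,"rx":0,"ry":0,"rz":0}])

```text
time: 16.75
tool_pos: [552.0, -36.2, 48.9]
tcp_rot: [3.142, 0.001, 3.065]
contact_force: [-0.6, -0.4, -0.9]
grip_width: 25.7
finger_force: 0.0
```

>>> carry_out(plan=[{"tx":0,"ty":-1.5,"tz":0,"rx":0,"ry":0,"rz":0},{"tx":0,"ty":-1.5,"tz":0,"rx":0,"ry":0,"rz":0},{"tx":0,"ty":0,"tz":0,"rx":0,"ry":0,"rz":0}])

```text
time: 17.05
tool_pos: [551.6, -39.2, 48.7]
tcp_rot: [3.142, 0.0, 3.067]
contact_force: [-0.4, 0.1, -0.4]
grip_width: 25.7
finger_force: 0.0
```

>>> carry_out(plan=[{"tx":0,"ty":-1,"tz":0,"rx":0,"ry":0,"rz":0},{"tx":0,"ty":-1,"tz":0,"rx":0,"ry":0,"rz":0},{"tx":0,"ty":0,"tz":0,"rx":0,"ry":0,"rz":0}])

```text
time: 17.35
tool_pos: [551.4, -40.3, 48.7]
tcp_rot: [3.14, -0.0, 3.068]
contact_force: [0.0, 4.9, -0.3]
grip_width: 25.5
finger_force: 2.5
```

>>> carry_out(plan=[{"tx":0,"ty":-1,"tz":0,"rx":0,"ry":0,"rz":0},{"tx":0,"ty":0,"tz":0,"rx":0,"ry":0,"rz":0}])

```text
time: 17.55
tool_pos: [551.4, -40.5, 48.7]
tcp_rot: [3.139, -0.0, 3.068]
contact_force: [1.0, 8.4, 0.4]
grip_width: 25.8
finger_force: 4.3
```

Force builds at the predicted shut position, so the gate is on its hard stop. I press slightly, then centre on the pin, lift clear and look.

>>> carry_out(plan=[{"tx":0,"ty":-1,"tz":0,"rx":0,"ry":0,"rz":0},{"tx":0,"ty":0,"tz":0,"rx":0,"ry":0,"rz":0},{"tx":0,"ty":3,"tz":0,"rx":0,"ry":0,"rz":0},{"tx":0,"ty":3,"tz":0,"rx":0,"ry":0,"rz":0},{"tx":0,"ty":2,"tz":0,"rx":0,"ry":0,"rz":0},{"tx":0,"ty":0,"tz":0,"rx":0,"ry":0,"rz":0},{"tx":0,"ty":0,"tz":8,"rx":0,"ry":0,"rz":0},{"tx":0,"ty":0,"tz":15,"rx":0,"ry":0,"rz":0},{"tx":0,"ty":0,"tz":25,"rx":0,"ry":0,"rz":0},{"tx":0,"ty":0,"tz":30,"rx":0,"ry":0,"rz":0},{"tx":0,"ty":0,"tz":30,"rx":0,"ry":0,"rz":0}])

```text
time: 18.65
tool_pos: [551.4, -35.5, 158.3]
tcp_rot: [-3.142, -0.0, 3.068]
contact_force: [0.2, -0.0, 0.1]
grip_width: 26.0
finger_force: 0.0
```

>>> carry_out(plan=[{"tx":0,"ty":20,"tz":20,"rx":0,"ry":0,"rz":0},{"tx":0,"ty":35,"tz":10,"rx":0,"ry":0,"rz":0},{"tx":-10,"ty":40,"tz":0,"rx":0,"ry":0,"rz":0},{"tx":-10,"ty":40,"tz":0,"rx":0,"ry":0,"rz":0},{"tx":-10,"ty":40,"tz":0,"rx":0,"ry":0,"rz":0},{"tx":-10,"ty":40,"tz":0,"rx":0,"ry":0,"rz":0},{"tx":-10,"ty":20,"tz":0,"rx":0,"ry":0,"rz":0},{"tx":0,"ty":0,"tz":0,"rx":0,"ry":0,"rz":0}])

```text
time: 19.45
tool_pos: [500.4, 202.1, 187.4]
tcp_rot: [3.141, 0.0, 3.072]
contact_force: [0.1, -0.5, -0.7]
grip_width: 25.8
finger_force: 0.0
```

```bash
python3 -c "
from h import *
a=bot.capture('top')[175:295,255:415,::-1];b=bot.capture('side')[180:300,270:430,::-1]
cv2.imwrite('pics/m6.png',cv2.resize(np.hstack([a,b]),None,fx=2.5,fy=2.5,interpolation=2))
cv2.imwrite('pics/t6.png',cv2.resize(a,None,fx=5,fy=5,interpolation=2))"
```

```text
(no output)
```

View pics/m6.png

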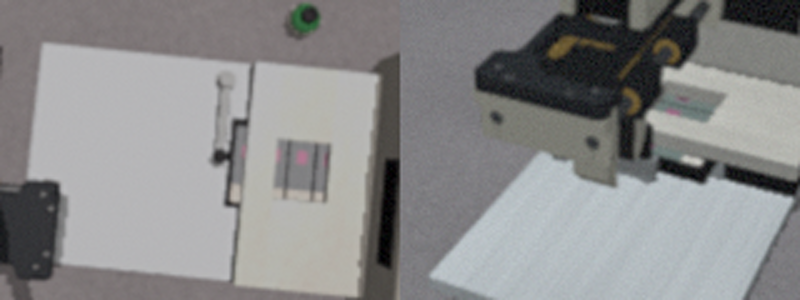

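View pics/t6.png

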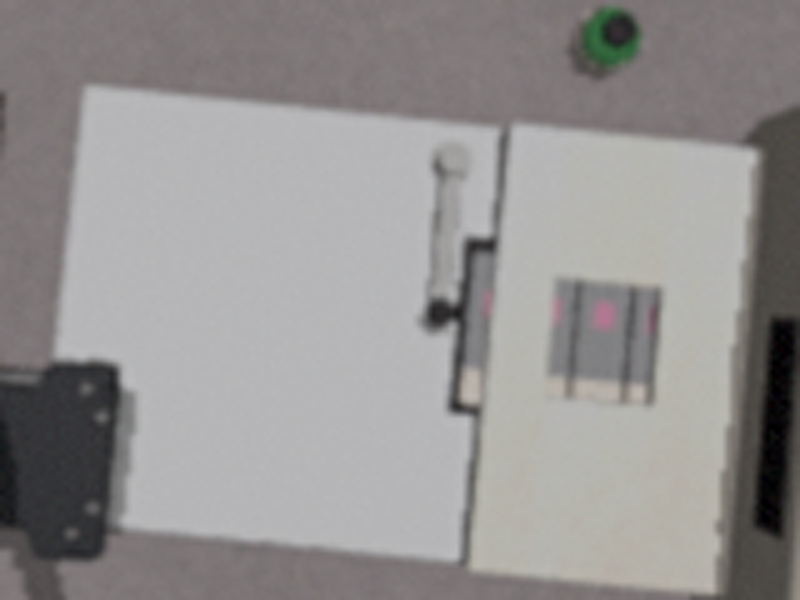

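The gate (hinge at (452,160), pin at (440,312)) lies parallel to the slot mouth, just behind the carrier, which hasn't moved. The bottle is where it was, and the arm is clear. I'm handing the job in.

```bash
python3 -c "
from plant import bot
print(bot.close_job())"
```

```text
the job is handed in; nothing more can be done
None
```

The carrier is fully home against the inner stop, the gate is shut behind it on its hard stop, and the job was handed in at about 19.5 s; I saw nothing else disturbed, though I didn't re-image the marker or slide box at the end.

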